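# Pop the fuse hatch on a shoemaker's bench

### The job

Open the orange fuse hatch: it has a push-push latch, so press it down once with a fingertip at its black dot until it bottoms, let go so that it springs up by itself, and watch it for a couple of seconds to be sure it stays open. Do not push it back once it has popped. Leave the blue hatch shut and do not shift anything else on the bench; nothing needs to be gripped or lifted.

Things in the scene. Friction and masses are not known exactly. Their poses are not given: they have to be found in the camera images.
- orange_box: The grey metal fuse box with the orange hatch, bolted to the bench: 150 x 120 x 70 mm (x, y, z). Origin at the centre of its underside, on the bench; its z is up, its x points from the hatch's free edge towards the hatch's hinge (away from the robot at yaw 0; the yaw varies by up to 0.35 rad).
- orange_hatch (a joint): Angle of the orange hatch, rad: about 0.01 = shut and latched, negative = pressed in (hard stop at -0.096), 1.2 = fully open, where its spring keeps it. Push-push latch: it frees once the angle has gone below about -0.07; as the finger goes back up, the hatch follows (4 N) and swings open in 0.6 s. A shorter press leaves it latched; pushing the open hatch fully down latches it again.
- orange_hinge (a point): Middle of the hinge line of the orange hatch, 70 mm above the bench; the line runs along the box's y, 50 mm to +x of the box's centre. The hatch is an orange plate 100 (x) x 90 (y) x 10 mm that reaches from here towards the box's -x and stands 10 mm proud of the box; it swings up about this line.
- orange_mark (a point): Centre of the black dot (22 mm across) on top of the orange hatch, 82 mm from the hinge and 18 mm from the free edge, 81 mm above the bench while shut: the place to press. It moves with the hatch, up to 150 mm above the bench when open. Pressed straight down it yields against about 4 N, frees the latch at about 7 mm and meets a hard stop at about 9 mm, where the force rises steeply.
- blue_box: A second fuse box, the same in all but its blue hatch, bolted down likewise. To be left alone. Origin at the centre of its underside.
- blue_hatch (a joint): Angle of the blue hatch, rad, with the same meaning: it must stay shut (about 0).
- shoe_last: White plastic shoe last, 240 mm long, 66 mm wide, 108 mm high, loose, beyond the boxes. Origin under its middle; toe to its -x.
- wax_tin: Red round wax jar with a brass-coloured lid, 60 mm across and 50 mm high, loose, between the boxes. Origin at the centre of its underside.
- brush: Brush lying loose on the bench on the left. Origin under its middle.
- hammer: Hammer lying loose on the bench on the right. Origin under its middle.
There are look-alikes about, which are no part of the job. Leave any green look-alike of the orange_box alone.

How it is judged:
By the outcome, as a careful person would: the job done as asked, in the order asked, and still so for the second after the job is handed in, with the robot touching nothing.
It also fails if it takes over 32 s, if anything falls off the work surface, if the arm or the gripper's body presses on something with over 40 N, if the wrist force passes 120 N, or if a joint passes its speed limit or range.

### The arm

A 6-joint arm with a two-finger parallel gripper is mounted at the origin on the work surface. World frame = base frame: x ahead of the robot, y to its left, z up, the work surface at z = 0. Lengths are in m, angles in rad, forces in N, time in s.
With the tool pointing down it reaches from about 0.375 to 0.9 m from the base axis. Payload 3.1 kg.
Tool frame: the origin (TCP) lies midway between the tips of the shut fingers; the grasp point (between the pads) lies 19 mm behind it; z points along the fingers, y is the line along which they close (so a half turn about z gives the same grasp; the last joint's range is limited). The gripper opens to 85 mm and grips with 20 to 120 N. Pads are 22 mm wide; open, the fingers measure 114 mm over their backs; the gripper's body (76 mm by 85 mm) begins 54 mm behind the grasp point. The pads swing forward as they close: fully open they stand 13 mm farther back than shut.
Start: joints at [0.93, 0.527, 1.433, -0, 1.181, -0.178], TCP at [0.278, 0.56, 0.198] pointing down, gripper open.
Joint ranges: [-3.08, 3.08], [-0.75, 2.2], [0.22, 2.44], [-1.43, 4.57], [0, 2.65], [-2.85, 2.85]. Speed limits (rad/s): [2.79, 2.79, 3.14, 3.14, 3.14, 3.14].

### API

Orientations are given as a unit quaternion [x, y, z, w].
In Python, from station import manip gives the robot as it stands.
- The arm moves only by the tool step_arm, never from a script. Its argument "targets" is text: rows parted by semicolons, each of 4 numbers parted by spaces: the shift along the tool's x, y, z in mm, then the turn about the tool's z in degrees. A call has 1 to 12 rows; each row is the pose to reach, as a shift and turn from the pose commanded when the call began, along the tool's axes at that moment; what a row does not reach only later rows make up. A row lasts 1/10 s, in which the tool goes at most 50 mm and 8.59 degrees, less where a joint would pass 70% of its speed; a pose out of reach is approached as far as the arm can. A call with a gripper value outside its range is refused whole. "gripper" is the closure, from 0 (fully open) to 1 (shut), set as the call begins (left out, the last holds). The fingers move at their own pace and stop on an object; "squeeze" is the grip in N (left out, the last holds). Time passes only in rows, so rows that repeat a pose let the fingers close. It gives the time, the measured TCP pose, the force, the opening and the grip force at its end, in the units of the state.
- manip.sense(): the state, without advancing time (a new reading comes with each control period).
- manip.snapshot(name): name is "scene" or "top"; returns the picture (384x512x3 uint8, red, green, blue); there is no depth.
- manip.get_calibration(name): a dict with "fov_y" (degrees; the focal length in pixels is half the picture's height over the tangent of half this angle, whatever the lens; pixels are square), "cx", "cy" (the principal point, pixels), "extrinsics" (4x4, takes a point from camera to world coordinates). Camera axes: x right, y down, z forward; pixel columns grow to the right and rows downward; lengths in m; the calibration is good to about 2 mm. A picture is of the moment at which its call begins. get_calibration takes no time and is no camera call.
- manip.sign_off(): hands the job in; it is judged then, once.
Trained networks look in the newest picture that a camera, given by its name, has taken for a name from the list of things; names that differ only in an ending like _2 or _b are one class to them, and where a whole thing is asked for, a point or a joint stands for the part that bears it (a point fixed in the world has none). Each returns a list of dicts, best first, with "p" (0 to 1); they miss things now and then, are a little off and sometimes report something else, mostly with a low value. They report only what shows in the picture. A call takes as long as a camera call. They do not tell look-alikes from the thing itself.
- manip.recognise(camera, query): "position" ([column, row] in pixels, amid what is visible of it).
- manip.masks_of(camera, query): "pixels" (384x512 bool, what is visible of it) and "position" ([column, row] in pixels, amid what is visible of it).
- manip.mark_of(camera, query): "position" ([column, row] in pixels: a listed point, or the origin of a listed thing).
The state is a dict: "t": time; "q": joint angles; "qd": joint speeds; "tau": joint torques, N m; "tcp_pos": TCP position; "tool_rot": TCP orientation; "force": force on the tool from outside, world axes, zero at the start; "ft_torque": the same for the moment, N m; "finger_gap": opening from 0.0 (shut) to 1.0 (fully open); "gripper_force": force on a finger pad.
Only numpy, scipy, OpenCV 4.12 (cv2) and the standard library are available. Lean on these libraries where they do the work, as an engineer would, in place of code of your own. Each camera call takes 0.05 s, during which the arm holds its last target. There are 200 camera calls.

## Working session

There is one attempt and no reset: what is moved stays moved. The work goes in short steps, Python scripts to look and compute and a tool call to move; the robot and the scene stay as the last step left them, time stands still between calls to the robot, and variables do not carry over. Pictures are saved under pics/ and viewed, at most 10 in all, crops included, and the job is handed in when it is done.

Besides the shell and the picture viewer there is one more tool, called after ">>>" as name(argument=value, ...), one argument or row to a line, values as JSON. step_arm: Moves the arm, as the interface text tells. Its arguments: {"type":"object","properties":{"targets":{"type":"string"},"gripper":{"type":"number"},"squeeze":{"type":"number"}},"required":["targets"]}

```bash
mkdir -p pics; cat > h.py <<'E'
import numpy as np, cv2
from station import manip
def snap(c,n):
    im=manip.snapshot(c); cv2.imwrite(f'pics/{n}.png',im[:,:,::-1]); return im
def ray(c,px,z):
    k=manip.get_calibration(c); f=192/np.tan(np.radians(k['fov_y']/2)); E=np.array(k['extrinsics'])
    d=E[:3,:3]@np.array([(px[0]-k['cx'])/f,(px[1]-k['cy'])/f,1]); o=E[:3,3]
    return o+d*(z-o[2])/d[2]
def proj(c,p):
    k=manip.get_calibration(c); f=192/np.tan(np.radians(k['fov_y']/2)); E=np.array(k['extrinsics'])
    q=E[:3,:3].T@(np.array(p)-E[:3,3]); return np.array([k['cx']+f*q[0]/q[2],k['cy']+f*q[1]/q[2]])
E
python3 - <<'E'
from h import *
np.set_printoptions(precision=3,suppress=True)
a=snap('scene','s1'); b=snap('top','t1')
cv2.imwrite('pics/both.png',cv2.resize(np.vstack([a,b])[:,:,::-1],(400,600))) 
for c in('scene','top'):
    for q,z in(('orange_mark',.081),('orange_hinge',.07),('orange_box',0),('blue_box',0)):
        for r in manip.mark_of(c,q)[:3]: print(c,q,round(r['p'],2),np.array(r['position']),ray(c,r['position'],z))
print(manip.sense())
E
```

```text
scene orange_mark 0.95 [300.6 230.2] [0.569 0.161 0.081]
scene orange_mark 0.62 [245.  302.4] [0.788 0.255 0.081]
scene orange_hinge 0.75 [276.5 240.6] [0.637 0.151 0.07 ]
scene orange_hinge 0.61 [212.6 303.3] [0.853 0.217 0.07 ]
scene orange_box 0.8 [234.3 310. ] [0.809 0.236 0.   ]
scene orange_box 0.64 [292.1 248. ] [0.588 0.164 0.   ]
scene blue_box 0.63 [227.6 164.8] [ 0.608 -0.192  0.   ]
scene blue_box 0.47 [290.9 248.1] [0.591 0.162 0.   ]
top orange_mark 0.75 [196.  223.3] [0.559 0.177 0.081]
top orange_mark 0.58 [170.6 144.7] [0.796 0.257 0.081]
top orange_mark 0.5 [318.9 208.7] [ 0.598 -0.181  0.081]
top orange_hinge 0.79 [188.1 126.8] [0.855 0.208 0.07 ]
top orange_hinge 0.6 [208.6 196.2] [0.64  0.142 0.07 ]
top orange_hinge 0.25 [262.8 235.9] [ 0.522 -0.017  0.07 ]
top orange_box 0.93 [204.2 215.9] [0.588 0.165 0.   ]
top orange_box 0.58 [183.4 150.4] [0.8   0.235 0.   ]
top blue_box 0.79 [318.5 208. ] [ 0.61  -0.191  0.   ]
{'t': 0.5, 'q': array([ 0.93 ,  0.528,  1.433,  0.   ,  1.181, -0.179]), 'qd': array([-0.001, -0.001, -0.001, -0.001,  0.001,  0.   ]), 'tau': array([ -0.001, -44.191, -17.822,  -0.   ,   0.002,   0.   ]), 'tcp_pos': array([0.278, 0.559, 0.198]), 'tool_rot': array([ 0.229,  0.973, -0.   , -0.   ]), 'force': array([-0.524, -0.662, -0.147]), 'ft_torque': array([ 0.002,  0.018, -0.015]), 'gripper_force': 0.0, 'finger_gap': 0.9981213758913143}
```

View pics/t1.png

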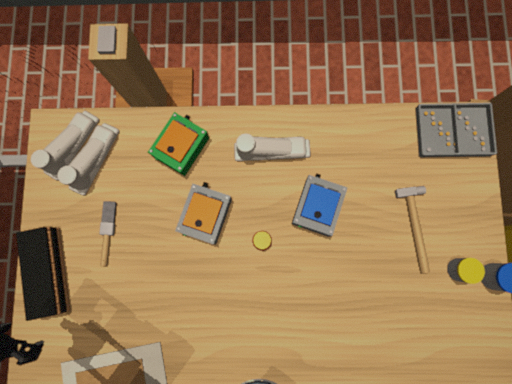

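View pics/s1.png

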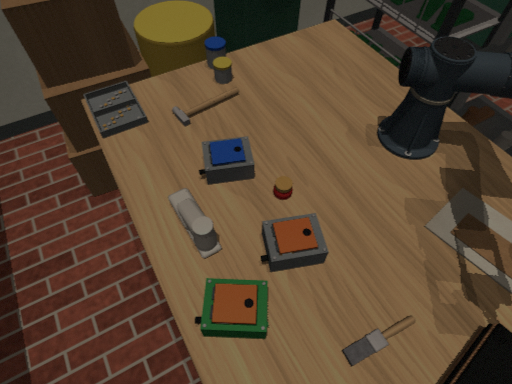

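The picture shows two candidates. One is the grey box with an orange hatch at top (204,214) / scene (294,241). The other is a green box with an orange hatch at top (180,144) / scene (235,306). The grey one fits the description ("grey metal fuse box"); the green one is the look-alike. I'll confirm with an enlarged crop and measure the dot directly.

```bash
python3 - <<'E'
from h import *
np.set_printoptions(precision=4,suppress=True)
out=[]
for c,n,(x0,y0,w,h) in(('scene','s1',(255,205,80,70)),('top','t1',(170,180,70,70))):
    im=cv2.imread(f'pics/{n}.png'); cr=im[y0:y0+h,x0:x0+w]
    out.append(cv2.resize(cr,(400,400),interpolation=cv2.INTER_CUBIC))
    hsv=cv2.cvtColor(cr,cv2.COLOR_BGR2HSV)
    om=((hsv[...,0]<14)&(hsv[...,1]>190)&(hsv[...,2]>110)).astype(np.uint8)
    nl,l,st,_=cv2.connectedComponentsWithStats(om); om=(l==1+np.argmax(st[1:,4])).astype(np.uint8)
    ct=max(cv2.findContours(om,0,2)[0],key=cv2.contourArea); hull=cv2.convexHull(ct)
    fill=cv2.drawContours(np.zeros_like(om),[hull],-1,1,-1); inner=cv2.erode(fill,np.ones((3,3)))
    g=cr.max(2).astype(float); wt=np.where((inner>0),np.clip(120-g,0,90),0)
    ys,xs=np.mgrid[:h,:w]; d=np.array([(wt*xs).sum(),(wt*ys).sum()])/wt.sum()+[x0,y0]
    q=cv2.boxPoints(cv2.minAreaRect(hull)) if c=='top' else cv2.approxPolyN(hull,4).reshape(-1,2)
    print(c,'dot',d,wt.sum()/90,ray(c,d,.081))
    P=np.array([ray(c,p+np.array([x0,y0]),.08)[:2] for p in q]); print(P, np.linalg.norm(P-np.roll(P,-1,0),axis=1),P.mean(0))
cv2.imwrite('pics/crop1.png',np.hstack(out))
E
```

```text
scene dot [306.4685 231.7569] 49.4 [0.5579 0.172  0.081 ]
[[0.5574 0.2189]
 [0.6468 0.1879]
 [0.6205 0.1059]
 [0.5282 0.1363]] [0.0946 0.0861 0.0971 0.0877] [0.5882 0.1623]Traceback (most recent call last):
  File "<stdin>", line 9, in <module>
    return _wrapfunc(a, 'argmax', axis=axis, out=out, **kwds)
    return bound(*args, **kwds)
ValueError: attempt to get argmax of an empty sequence
```

```bash
python3 - <<'E'
from h import *
np.set_printoptions(precision=4,suppress=True)
s=cv2.imread('pics/s1.png')[205:275,255:335]; im=cv2.imread('pics/t1.png'); x0,y0=170,180; t=im[180:250,170:240]
k=lambda a:cv2.resize(a,(400,400),interpolation=cv2.INTER_CUBIC)
cv2.imwrite('pics/crop1.png',np.hstack([k(s),k(t)]))
hsv=cv2.cvtColor(t,cv2.COLOR_BGR2HSV); print(hsv[34,40],hsv[33,28],hsv[50,15])
om=((hsv[...,0]<15)&(hsv[...,1]>215)).astype(np.uint8)
om=cv2.morphologyEx(om,cv2.MORPH_OPEN,np.ones((3,3)));print(om.sum())
hull=cv2.convexHull(max(cv2.findContours(om,0,2)[0],key=cv2.contourArea))
inner=cv2.erode(cv2.drawContours(np.zeros_like(om),[hull],-1,1,-1),np.ones((3,3)))
wt=np.where(inner>0,np.clip(120-t.max(2).astype(float),0,90),0); ys,xs=np.mgrid[:70,:70]
d=np.array([(wt*xs).sum(),(wt*ys).sum()])/wt.sum()+[x0,y0]; print(d,ray('top',d,.081))
P=np.array([ray('top',p+np.array([x0,y0]),.08)[:2] for p in cv2.boxPoints(cv2.minAreaRect(hull))]);print(P,np.linalg.norm(P-np.roll(P,-1,0),axis=1),P.mean(0))
E
```

```text
[ 18 176 196] [ 17 187 194] [ 16  22 148]
0Traceback (most recent call last):
  File "<stdin>", line 9, in <module>
ValueError: max() iterable argument is empty
```

View pics/crop1.png

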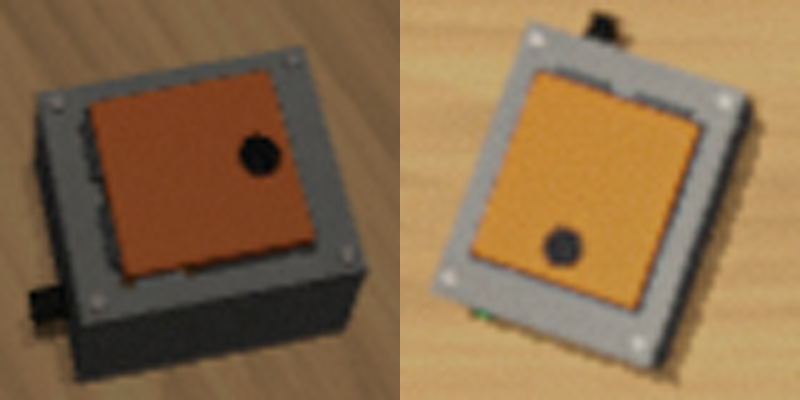

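The crop confirms it: a grey metal box with an orange hatch. The dot is at top ≈(198,223) and scene (306.5,231.8), and both views give (0.558, 0.171). The rectangle check in the scene view agrees (18 mm in from the free edge, yaw ≈ -0.33). I'm moving above the dot with the fingers shut.

>>> step_arm(
  targets="-12 -6 0 0; -42 -22 0 -1; -85 -44 0 -2; -127 -66 0 -3; -170 -88 0 -4; -212 -111 5 -5; -254 -133 15 -6; -296 -155 25 -7; -339 -177 35 -7.5; -381 -200 45 -7.5; -411 -215 52 -7.5; -424 -222 58 -7.5",
  gripper=1,
)

```text
t: 1.7
tcp_pos: [0.5613, 0.1682, 0.1397]
tool_rot: [0.167, 0.986, -0.0, 0.001]
force: [0.1, 0.2, -0.5]
finger_gap: 0.0
gripper_force: 0.0
```

>>> step_arm(
  targets="0 0 0 0; 0 0 0 0; 0 0 0 0",
)

```text
t: 2.0
tcp_pos: [0.5579, 0.1733, 0.1404]
tool_rot: [0.164, 0.986, 0.0, -0.0]
force: [0.2, -0.5, 0.1]
finger_gap: 0.001
gripper_force: 0.0
```

```bash
python3 - <<'E'
from h import *
from scipy.spatial.transform import Rotation as R
np.set_printoptions(precision=4,suppress=True)
s=manip.sense(); r=R.from_quat(s['tool_rot']).as_matrix(); print(s['t'],s['tcp_pos'],s['force'],s['finger_gap']); print(r)
print('shift mm',1000*r.T@(np.array([.5585,.171,.088])-s['tcp_pos']))
a=snap('scene','s2'); b=snap('top','t2')
k=lambda a:cv2.resize(a,(400,400),interpolation=cv2.INTER_CUBIC)[:,:,::-1]
cv2.imwrite('pics/crop2.png',np.hstack([k(a[175:275,245:345]),k(b[170:270,155:255])]))
print(proj('scene',s['tcp_pos']),proj('top',s['tcp_pos']))
E
```

```text
2.0 [0.5579 0.1733 0.1404] [ 0.182  -0.529   0.0797] 0.0006902968342883514
[[-0.9464  0.3231 -0.0005]
 [ 0.3231  0.9464  0.0004]
 [ 0.0006  0.0002 -1.    ]]
shift mm [-1.31   -1.9969 52.3795]
[310.024  220.7119] [193.583  221.9272]
```

View pics/crop2.png

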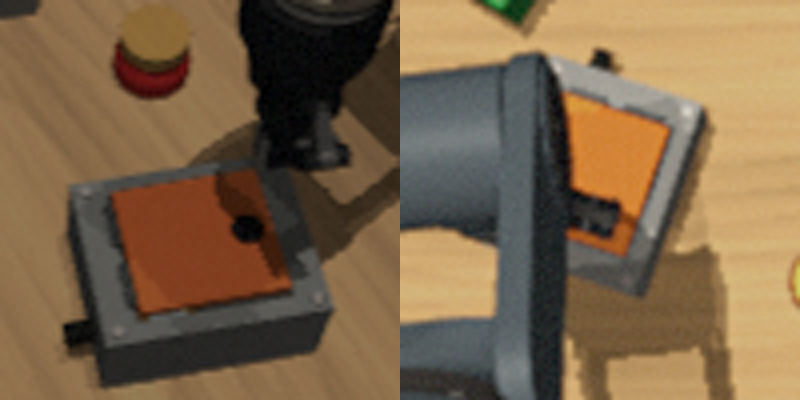

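The visible fingertip (scene ≈(321,216), top ≈(204,222)) doesn't match the projected TCP (310,221) / (194,222). I need to resolve that before pressing.

```bash
python3 - <<'E'
from h import *
np.set_printoptions(precision=4,suppress=True)
for c,p in(('scene',(321,216)),('top',(204,222))):
    for z in(.12,.14,.16): print(c,z,ray(c,p,z))
    k=manip.get_calibration(c); print({a:b for a,b in k.items()})
# base projection check
for c in('scene','top'): print(c,proj(c,(0,0,0)),proj(c,(.5579,.1733,.2)),proj(c,(.5579,.1733,.3)))
a=cv2.imread('pics/s2.png'); b=cv2.imread('pics/t2.png')
for im,c in((a,'scene'),(b,'top')):
    cv2.drawMarker(im,tuple(int(round(v)) for v in proj(c,(.5579,.1733,.1404))),(0,255,0),0,7,1)
u=lambda i:cv2.resize(i,(400,600),interpolation=cv2.INTER_CUBIC)
cv2.imwrite('pics/c3.png',np.hstack([u(a[80:290,230:370]),u(b[110:320,130:270])]))
E
```

```text
scene 0.12 [0.5158 0.1672 0.12  ]
scene 0.14 [0.5259 0.1754 0.14  ]
scene 0.16 [0.5359 0.1835 0.16  ]
{'fov_y': 57.88822688708578, 'cx': 254.01969098253483, 'cy': 195.32420962593994, 'extrinsics': array([[-0.869 ,  0.4026, -0.2878,  0.9014],
       [ 0.4948,  0.7198, -0.487 ,  0.4788],
       [ 0.0111, -0.5655, -0.8246,  0.8851],
       [ 0.    ,  0.    ,  0.    ,  1.    ]])}
top 0.12 [0.5592 0.1475 0.12  ]
top 0.14 [0.5575 0.1445 0.14  ]
top 0.16 [0.5558 0.1416 0.16  ]
{'fov_y': 52.83426991611141, 'cx': 250.45185838296794, 'cy': 193.49288803772106, 'extrinsics': array([[-0.0056, -0.9877,  0.1562,  0.468 ],
       [-0.9996,  0.0099,  0.027 , -0.0129],
       [-0.0282, -0.156 , -0.9873,  1.1996],
       [ 0.    ,  0.    ,  0.    ,  1.    ]])}
scene [406.3927 136.5489] [313.707  207.8386] [320.9756 182.3598]
top [258.6628 419.3324] [189.6064 220.0291] [181.7825 216.2705]
```

View pics/c3.png

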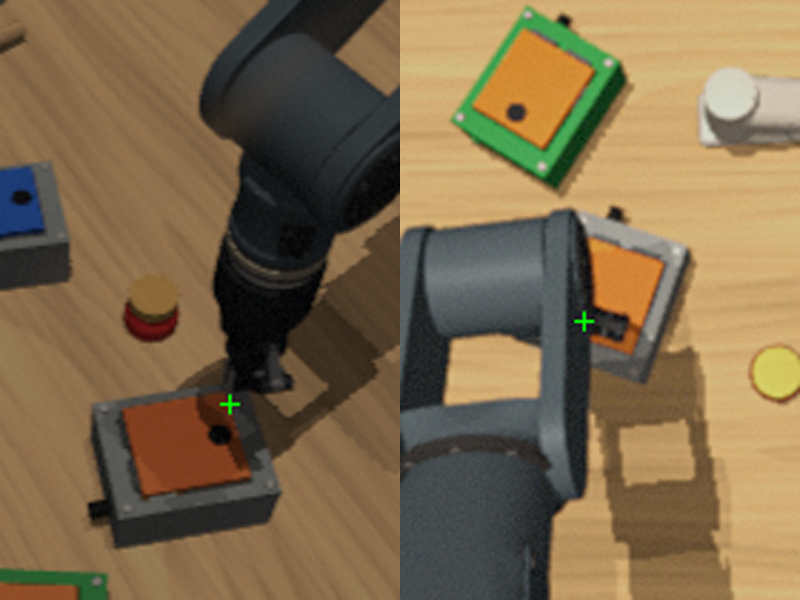

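```bash
python3 - <<'E'
from h import *
a=cv2.imread('pics/s2.png'); b=cv2.imread('pics/t2.png'); o=[]
P=np.array([.5579,.1733,.1404]); ty=np.array([.323,.946,0]); 
for im,c,(x,y) in((a,'scene',(290,180)),(b,'top',(180,195))):
    S=8; cr=cv2.resize(im[y:y+60,x:x+50],None,fx=S,fy=S,interpolation=cv2.INTER_CUBIC)
    cr=(255*(cr/255.)**.5).astype(np.uint8)
    for q,col in((P,(0,255,0)),(P+.0145*ty,(255,255,0)),(P-.0145*ty,(255,0,255)),(P+[0,0,.073],(0,0,255))):
        v=(proj(c,q)-[x,y]+.5)*S; cv2.drawMarker(cr,tuple(int(t) for t in v),col,0,12,1)
    o.append(cr)
cv2.imwrite('pics/c4.png',np.hstack(o))
E
```

```text
(no output)
```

View pics/c4.png

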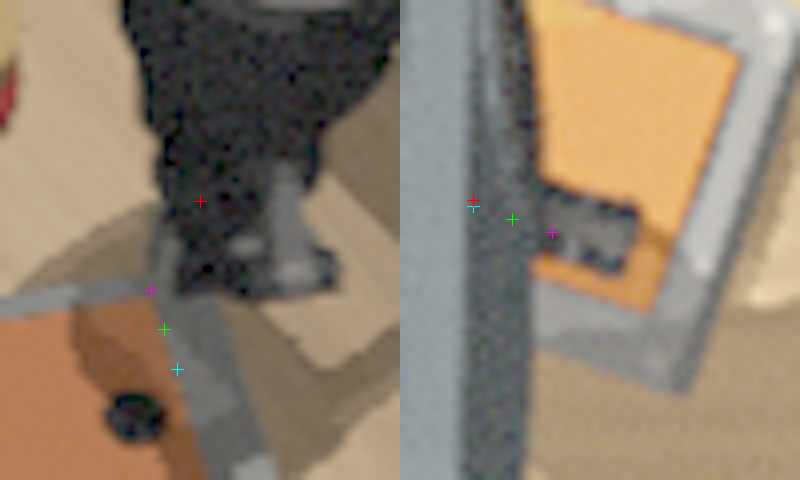

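The lower end of the gripper appears to sit a bit above and right of the projected TCP. I'll lower to about 20 mm over the hatch and compare tip, shadow and dot from nearby, where parallax is small.

>>> step_arm(
  targets="0 -1 10 0; -1 -2 20 0; -1 -2 30 0; -1 -2 40 0; -1 -2 40 0; -1 -2 40 0",
)

```text
t: 2.7
tcp_pos: [0.5592, 0.1695, 0.0994]
tool_rot: [0.165, 0.986, -0.0, -0.001]
force: [-0.1, -0.7, -0.1]
finger_gap: -0.0
gripper_force: 0.0
```

```bash
python3 - <<'E'
from h import *
s=manip.sense(); P=s['tcp_pos']; print(s['t'],P,s['force'])
a=snap('scene','s3')[:,:,::-1]; b=cv2.imread('pics/t1.png'); o=[]
def mk(im,c,x,y,w,h,S,pts):
    cr=cv2.resize(im[y:y+h,x:x+w],None,fx=S,fy=S,interpolation=cv2.INTER_CUBIC); cr=(255*(cr/255.)**.5).astype(np.uint8)
    for q,col in pts: cv2.drawMarker(cr,tuple(int(t) for t in (proj(c,q)-[x,y]+.5)*S),col,0,12,1)
    return cr
ty=np.array([.323,.946,0]); t0=np.array([.446,.894,0]); P0=np.array([.278,.559,.198])
cs=((0,255,0),(255,255,0),(255,0,255),(0,0,255))
l=mk(a,'scene',285,170,50,75,8,zip((P,P+.0145*ty,P-.0145*ty,P+[0,0,.073]),cs))
r=mk(b,'top',0,310,50,74,8,zip((P0,P0+.05*t0+[0,0,.013],P0-.05*t0+[0,0,.013],P0+[0,0,.073]),cs))
r=cv2.copyMakeBorder(r,0,8,0,0,0); cv2.imwrite('pics/c5.png',np.hstack([l,r]))
E
```

```text
2.7 [0.55918278 0.16954317 0.09937804] [-0.10483751 -0.69741774 -0.11465401]
```

View pics/c5.png

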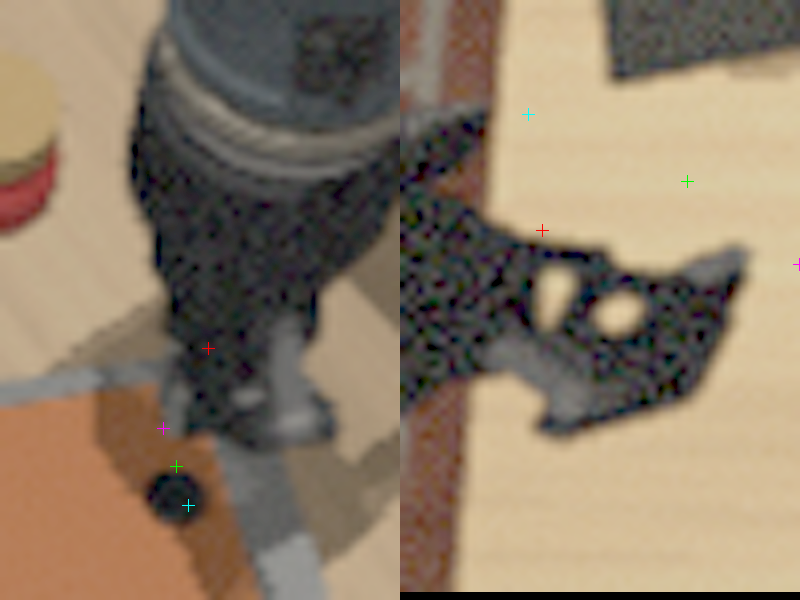

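The scene view shows the lowest dark part at crop (250,430), about 9 px right of the projected TCP (green, crop (176,466)). The finger layout is ambiguous, so I'll open the fingers here and difference the pictures to see where they really are.

>>> step_arm(
  targets="0 0 0 0; 0 0 0 0; 0 0 0 0; 0 0 0 0; 0 0 0 0; 0 0 0 0; 0 0 0 0; 0 0 0 0",
  gripper=0,
)

```text
t: 3.55
tcp_pos: [0.5594, 0.1697, 0.1]
tool_rot: [0.165, 0.986, -0.0, -0.0]
force: [0.3, -0.3, 0.1]
finger_gap: 1.002
gripper_force: 0.0
```

```bash
python3 - <<'E'
from h import *
s=manip.sense(); P=s['tcp_pos']; print(s['t'],P,s['force'],s['finger_gap'])
snap('top','t4');a=snap('scene','s4')[:,:,::-1].copy(); b=cv2.imread('pics/s3.png')
d=np.abs(a.astype(int)-b).max(2)>45; n,l,st,ce=cv2.connectedComponentsWithStats(d.astype(np.uint8))
for i in range(1,n):
    if st[i,4]>8: print(st[i],ce[i])
ty=np.array([.323,.946,0]); tx=np.array([-.946,.323,0])
o=[]
for im,g in((b,0),(a,1)):
    x,y,S=275,165,8; cr=cv2.resize(im[y:y+75,x:x+50],None,fx=S,fy=S,interpolation=cv2.INTER_CUBIC); cr=(255*(cr/255.)**.5).astype(np.uint8)
    pts=[(P,(0,255,0)),(P+[0,0,.073],(0,0,255))]
    if g: pts+=[(P+.05*ty+[0,0,.013],(255,255,0)),(P-.05*ty+[0,0,.013],(255,0,255)),(P+.05*tx+[0,0,.013],(255,255,255)),(P-.05*tx+[0,0,.013],(0,255,255))]
    for q,c in pts: cv2.drawMarker(cr,tuple(int(t) for t in (proj('scene',q)-[x,y]+.5)*S),c,0,12,1)
    o.append(cr)
cv2.imwrite('pics/c6.png',np.hstack(o))
E
```

```text
3.55 [0.55939266 0.16965702 0.10000049] [ 0.27152294 -0.27921163  0.1117746 ] 1.0015585620950762
[300 177   3  10  16] [300.9375 181.75  ]
[301 198   3   7  21] [302. 201.]
[305 204   4  10  24] [306.625 208.25 ]
[321 213  10  22  78] [325.79487179 223.92307692]
[305 218   6   7  25] [307.64 220.64]
[311 245   6   3   9] [313.33333333 246.11111111]
```

View pics/c6.png

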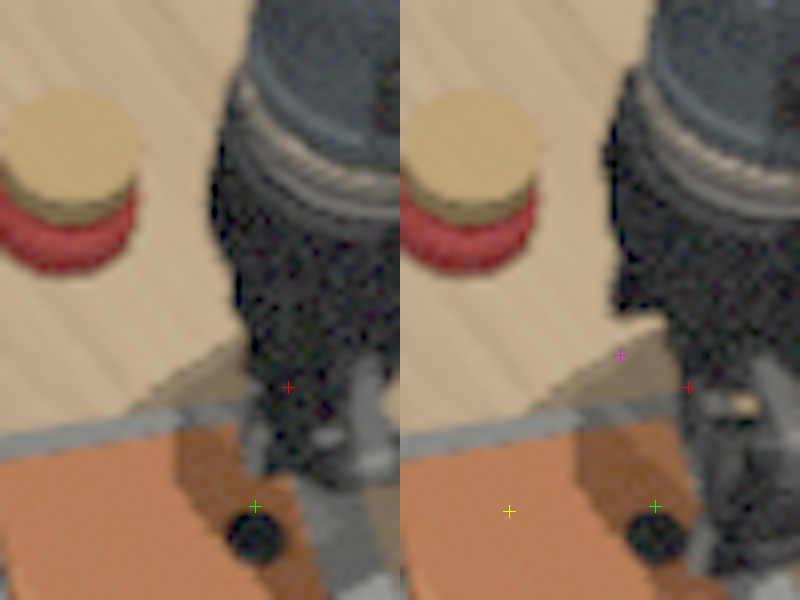

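```bash
python3 - <<'E'
from h import *
np.set_printoptions(precision=4,suppress=True)
ty=np.array([.323,.946,0]); tx=np.array([-.946,.323,0])
for n,P,h in(('t2',np.array([.5579,.1733,.1404]),0),('t4',np.array([.5594,.1697,.100]),.05)):
    im=cv2.imread(f'pics/{n}.png').max(2)
    print(n,'tcp',proj('top',P),'-y pad',proj('top',P-h*ty+[0,0,.013*(h>0)]),'-y back',proj('top',P-.057*ty+[0,0,.013]))
    print('    cols 190..234'); 
    for r in range(205,245): print(r,''.join(' .:-=+*#%@'[9-int(v)*10//256] for v in im[r,190:235]))
E
```

```text
t2 tcp [193.5794 221.9377] -y pad [193.5794 221.9377] -y back [212.4326 228.1656]
    cols 190..234
205 #*%%%@%=......................:=+====*#*+=-..
206 #*#%%@%+:.....................:++===+*#*==-..
207 #*#%%@%+:.....................-+====*##+==:..
208 %##%@@@+:....................:=+====*%#+=-:..
209 %##%%@%*-....................:+====+##*+=-...
210 %##%%@@#-....................=*====*##*+=-:.:
211 %%%%%%@*-...................:++====*%#*+=::::
212 %%%%%%%*-...................-+====+##**+-::::
213 %%%%%%%#-...................=*====*##*+=:..::
214 %%##%%@*-..................:++====*%**+=:.:.:
215 %%##%%%*-..................-*====+##*++=:....
216 %%%#%%@#-.................:=*====*##*++-.....
217 %%%%%@%%*=-:..............:++===+*#*++=:.....
218 %%%%%%%%@@#+=-:...........-+====+##**+=::::::
219 %%%%%%%%@%@%#*+==--:......=*====*##*+=-::::::
220 %%%%%%%%%%%%%%%%#*#+:....:=+===+###++=::::.::
221 %%%%%%%%%%%%%%%@%@@#=....-+====+##*++=::::...
222 %%%%%%%%%%%%#%%%%%%%=:...=+====*##*++=:::....
223 %%%%%%%%%%%#######%#+=-::=====+*#*++=::::....
224 %%%%%%%%@@%#######%#++===+====*##*++-:::::...

[... 2399 characters left out ...]

231 ***#%%%%%%%#+==------=*#%@@%%#*+++====+++++-.
232 ***#%%%%%%%#*+++=----=**#%%%##*++++++++++++=-
233 ***#%%%%%%%#*****+++=******###*++++++++++++=-
234 ***%%%%%%%%#****###***#***####+++++++++++++=-
235 ***#%%%%%%%##*#****###****###*+++++++++++++=-
236 ***%%%%%%%%###****#**#**#*###*+++++++++++++==
237 ***%%%%%%%%#**#####******###*++++++++++++++==
238 ***%%%%%%%%#**#*#********###*++++++++++++++==
239 ***#%%%%%%%#******#*****####+++++++++++++++==
240 ***%%%%%%%%*+**#**##*+**###*+++++++++++++++==
241 **#%%%%%%%%*+++****#****###*++++++++++++++++=
242 **#%%%%%%%#*++++++*****####+++++++++++++++++=
243 **#%%%%%%%#++++++++++**###*++++++++++++++++==
244 **#%%%%%%%#*++++++++++++**+++++++++++++++++==
```

Top view agrees with the stated TCP horizontally: the knuckles lie along tool y, and their outer ends fit. So the scene offset mostly reflects linkage above the tips. I'll shut the fingers and feel for contact, expecting it at about TCP z = 0.081.

>>> step_arm(
  targets="0 0 0 0; 0 0 0 0; 0 0 0 0; 0 0 0 0; 1 1 0 0; 1 1 4 0; 1 1 8 0; 1 1 12 0; 1 1 15 0; 1 1 15 0; 1 1 15 0",
  gripper=1,
)

```text
t: 4.75
tcp_pos: [0.5587, 0.1709, 0.0848]
tool_rot: [0.165, 0.986, -0.0, -0.0]
force: [-0.2, -0.3, 0.6]
finger_gap: 0.001
gripper_force: 0.0
```

>>> step_arm(
  targets="0 0 1 0; 0 0 2 0; 0 0 3 0; 0 0 4 0; 0 0 5 0; 0 0 5 0; 0 0 5 0",
)

```text
t: 5.45
tcp_pos: [0.5587, 0.1709, 0.08]
tool_rot: [0.165, 0.986, -0.0, -0.0]
force: [0.5, -0.3, 1.2]
finger_gap: 0.001
gripper_force: 0.0
```

>>> step_arm(
  targets="0 0 1 0; 0 0 2 0; 0 0 2 0; 0 0 2 0",
)

```text
t: 5.85
tcp_pos: [0.5587, 0.1709, 0.0779]
tool_rot: [0.165, 0.986, -0.0, -0.0]
force: [0.6, 0.7, 0.0]
finger_gap: -0.001
gripper_force: 0.0
```

```bash
python3 - <<'E'
from h import *
s=manip.sense(); P=s['tcp_pos']; print(s['t'],P,s['force'],s['ft_torque'])
a=snap('scene','s5')[:,:,::-1]
x,y,S=270,195,8; cr=cv2.resize(a[y:y+65,x:x+75],None,fx=S,fy=S,interpolation=cv2.INTER_CUBIC); cr=(255*(cr/255.)**.5).astype(np.uint8)
cv2.drawMarker(cr,tuple(int(t) for t in (proj('scene',P)-[x,y]+.5)*S),(0,255,0),0,12,1)
cv2.imwrite('pics/c7.png',cr)
E
```

```text
5.85 [0.55874083 0.17090304 0.07793123] [0.58134533 0.69082105 0.00213811] [0.03407617 0.06794329 0.01694215]
```

View pics/c7.png

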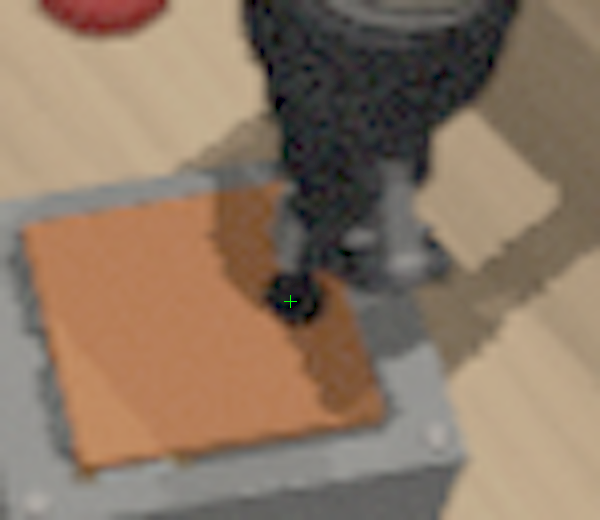

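There's no force at TCP z = 0.078 and the tip is visibly still above the plate (tip ≈ crop (302,258), dot (295,298)). Both views fit the tips being about 20–25 mm higher than the reported TCP, with no sideways error. I'll carry on down by feel in small steps.

>>> step_arm(
  targets="0 0 1 0; 0 0 2 0; 0 0 3 0; 0 0 4 0; 0 0 5 0; 0 0 6 0; 0 0 6 0",
)

```text
t: 6.6
tcp_pos: [0.5587, 0.1709, 0.0718]
tool_rot: [0.165, 0.986, -0.0, -0.0]
force: [-0.2, 0.0, 0.2]
finger_gap: 0.001
gripper_force: 0.0
```

>>> step_arm(
  targets="0 0 1 0; 0 0 2 0; 0 0 3 0; 0 0 4 0; 0 0 4 0",
)

```text
t: 7.1
tcp_pos: [0.5586, 0.1709, 0.0678]
tool_rot: [0.165, 0.986, -0.0, -0.0]
force: [-0.8, -0.6, -0.1]
finger_gap: -0.0
gripper_force: 0.0
```

>>> step_arm(
  targets="0 0 1 0; 0 0 2 0; 0 0 3 0; 0 0 4 0; 0 0 4 0",
)

```text
t: 7.6
tcp_pos: [0.5586, 0.1709, 0.0638]
tool_rot: [0.165, 0.986, -0.0, -0.0]
force: [0.3, -0.8, 0.1]
finger_gap: 0.001
gripper_force: 0.0
```

```bash
python3 - <<'E'
from h import *
s=manip.sense(); P=s['tcp_pos']; print(P,proj('scene',P),proj('scene',P+[0,0,.02]))
im=snap('scene','s6')
sat=im.max(2).astype(int); 
print('brightness, cols 290..334; o=orange')
for r in range(208,252): print(r,''.join('o' if (p[0]>p[2]*1.9 and p[0]>45) else '@%#*+=-:. '[min(9,int(max(p))//16)] for p in im[r,290:335].astype(int)))
E
```

```text
[0.55863065 0.1709014  0.06380929] [305.15578926 234.65243721] [306.16787659 231.04741295]
brightness, cols 290..334; o=orange
208            oo@@@@@@@@@@@@@@@@@@@@@@@@@@@#*ooo
209            :o@@@@@@@@@@@@@@@@@@@@@@@@@@#**ooo
210 .        ..-#@@@@@@@@@@@@@@@@@@@@@@@@%oooooo*
211 .o     ..:oo%@@@@@@@@@@@@@@@@@@@@@@@@*ooo*o*o
212 ..    .:ooooo%@@%@@@@@@@@@@@@@@@@@@%*o::ooooo
213 ..o ..:ooooo*#@@@@@@@@@@@@@@@@@@@@%o-o:o:o+*o
214  o..o=o=+oo**#@@@@@@@@@@@@%@@@@@@#o-:::oo:ooo
215  ..-o++****##%@@@@@@@@@@@@@@@@@@@oo:::oo:::-o
216 .:++*########%@@@@@@@@@@@@@@@@@@%o:o:::o:o::-
217 ++++++######*#@@@@@@@@@@@@%@@@@@%o:oooo::o::o
218 +++++=+###oooo@@@@@@@@@@@@%%#%%@%ooo:::o:o:::
219 ===ooooooooooo%@@@@@@@@@@@%##%%@#=o::ooo::o:o
220 ooooooooooooooo@@@@@@@@@@%@%#%%@+-:-::o::o:oo
221 oooooooooooooo*%@@@@@@@@@@%#**##o:o::::o::o:o
222 ooooooooooooooo%@@@@@@@@@@%#**#=::o::o::::oo:
223 oooooooooooooo#@@@@@@@@@@@%#****o:o::ooo:::o:
224 oooooooooooooo%@@@@@@@@@@@%#*****o-:oo::oo::o
225 ooooooooooooo#%%%@@@@@@@@@%#*****ooo:o:o:oooo
226 ooooooooooooo#%##@@@@@%%%%%#******oooooo--oo*
227 ooooooooooooo#%##@@
[... 526 characters left out ...]

238 oooooooooooooooooooooooooo######+=+*oooo=:...
239 oooooooooooooooooooooooooo####+===+*ooo=:....
240 oooooooooooooooooooooooooo##++=====+o=-:  ...
241 oooooooooooooooooooooooooo++=======+o:    o..
242 ooooooooooooooooooooooooooo*========:       .
243 ooooooooooooooooooooooooooo*+======-.  o    .
244 oooooooooooooooooooooooooooo+======-. ..    o
245 oooooooooooooooooooooooooooo+=======:....    
246 oooooooooooooooooooooooooooo*+======-. ...   
247 oooooooooooooooooooooooooooo*+======-.  .o   
248 oooooooooooooooooooooooo#**#+====---=:. o..o 
249 ooooooooooooooooooo*##***+++=====-:-=-.   oo 
250 ooooooooooooo*###****+============-==-.   ...
251 ooooooo*###*****+++++=============++==:     o
```

The tip is now just reaching the dot in the picture (scene ≈(306,231)). I'll continue down in 1 mm steps until contact.

>>> step_arm(
  targets="0 0 1 0; 0 0 2 0; 0 0 3 0; 0 0 3 0",
)

```text
t: 8.05
tcp_pos: [0.5586, 0.1709, 0.0608]
tool_rot: [0.165, 0.986, -0.0, -0.0]
force: [-0.0, -1.0, 0.2]
finger_gap: -0.0
gripper_force: 0.0
```

>>> step_arm(
  targets="0 0 1 0; 0 0 2 0; 0 0 3 0; 0 0 3 0",
)

```text
t: 8.45
tcp_pos: [0.5587, 0.1709, 0.0579]
tool_rot: [0.165, 0.986, -0.0, -0.0]
force: [0.6, 0.2, 0.1]
finger_gap: 0.001
gripper_force: 0.0
```

>>> step_arm(
  targets="0 0 1 0; 0 0 2 0; 0 0 3 0; 0 0 3 0",
)

```text
t: 8.85
tcp_pos: [0.5586, 0.1709, 0.0548]
tool_rot: [0.165, 0.986, -0.0, -0.0]
force: [-0.8, 0.3, 0.4]
finger_gap: -0.002
gripper_force: 0.0
```

```bash
python3 - <<'E'
from h import *
s=manip.sense(); P=s['tcp_pos']; print(P,s['force'],proj('scene',P),proj('scene',P+[0,0,.025]))
im=snap('scene','s7')
for r in range(218,246): print(r,''.join('o' if (p[0]>p[2]*1.9 and p[0]>45) else '@%#*+=-:. '[min(9,int(max(p))//16)] for p in im[r,290:335].astype(int)))
im=snap('top','t7')
print('top')
for r in range(205,240): print(r,''.join(' .:-=+*#%@'[9-int(v)*10//256] for v in im[r].max(1)[190:235]))
E
```

```text
[0.55863755 0.17088715 0.05482233] [-0.78129512  0.29974192  0.41530179] [304.70753628 236.22785705] [305.95795511 231.77342334]
218 ++++++*###ooo%@@@@@@@@@@@%@@%@@@+::::::::::::
219 ====ooooooooo#@@@@@@@@@@@%@@@@@@ooo:::o::::o:
220 ooooooooooooo#@@@@@@@@@%@@@%%%%@o:-:oo:o::::o
221 oooooooooooooo@@@@@@@@@@@%%#%%@@=o::::::oo:::
222 oooooooooooooo%@@@@@@@@@@@%##%@%=::::o:o:::::
223 oooooooooooooo#%@@@@@@@@@%%#*#@#o::oo::::::oo
224 ooooooooooooo*%@@@@@@@@@@@#**##*o=::ooo:-::o=
225 oooooooooooooo%@@@@@@@@@@@#*****oooo:oo-:oooo
226 ooooooooooooo#%@@@@@@@@@@%#**#*oooooo:oooo=oo
227 ooooooooooooo#%%@@@@@@@@@%#******ooo=::-ooooo
228 ooooooooooooo%%#%@@@@@%%%%%#******o*o-:oooo*o
229 ooooooooooooo###%@@@@@#**#%#**#%#**oo=oo**oo*
230 ooooooooooooo###@@@@@@%#%%%#**#%%#*o*ooo*oooo
231 oooooooooooo#%##@@@@@@%@%%%****#%#*o*oooooo*o
232 ooooooooooooo%#%@@@@@@@@%%%+==+*#%*o*oooooo**
233 ooooooooooooo#%%@@@@@@@@%%#*+**#%%#oooooooooo
234 oooooooooooooo%@@@@@%%@@%%%%####@%*o*oooo**+o
235 ooooooooooooooo%%%%#oo#@%%%%##%%%#o*oooo+oooo
236 ooooooooooooooooooooooo#%%%%#####**oo*o*oo-oo
237 ooooooooooooooooo
[... 1482 characters left out ...]

226 ******%%%%%%%%%%%#####*#%##**###*++=:::-::...
227 ******%%%%%%%%%%%#####*###*#*###*++=-====:...
228 ******%%%%%%%%%%%#%%%####***###**+=-=++++-:..
229 ******%%%%%%%%#***%%%%%#****###*+++++++++=:..
230 ******#%%%%%%#+===*##%%#**#####*+++++++++=-..
231 *****#%%%%%%%#=====+*#%##*####*+++++++++++-..
232 *****#%%%%%%%#*++++=++*#***###*+++++++++++-..
233 *****#%%%%%%%%##***++*****####*+++++++++++=-.
234 *****#%%%%%%%%#***********####++++++++++++=-:
235 *****#%%%%%%%%#***##**#*#*###*++++++++++++=-:
236 *****#%%%%%%%%*#**#*#*****###*++++++++++++=-:
237 *****%%%%%%%%##**********###*+++++++++++++==-
238 *****#%%%%%%%%#***#******###*++++++++++++++=-
239 *****%%%%%%%%%****#*****####+++++++++++++++=-
```

>>> step_arm(
  targets="0 0 1 0; 0 0 2 0; 0 0 3 0; 0 0 3 0",
)

```text
t: 9.35
tcp_pos: [0.5587, 0.1709, 0.0518]
tool_rot: [0.165, 0.986, -0.0, -0.0]
force: [-0.7, -0.7, 0.4]
finger_gap: 0.001
gripper_force: 0.0
```

>>> step_arm(
  targets="0 0 1 0; 0 0 2 0; 0 0 3 0; 0 0 3 0",
)

```text
t: 9.75
tcp_pos: [0.5587, 0.1709, 0.0488]
tool_rot: [0.165, 0.986, -0.0, -0.0]
force: [-0.2, 0.1, -0.3]
finger_gap: -0.0
gripper_force: 0.0
```

Redoing the open-finger comparison with the correct edges (inner edge of the far finger, back of the near one) gives both tips 34–37 mm above the reported TCP. Contact should therefore come at about TCP z = 0.045, so I continue by feel.

>>> step_arm(
  targets="0 0 1 0; 0 0 2 0; 0 0 2 0; 0 0 2 0",
)

```text
t: 10.15
tcp_pos: [0.5588, 0.171, 0.0473]
tool_rot: [0.165, 0.986, 0.0, 0.0]
force: [-1.0, -0.3, 3.8]
finger_gap: -0.002
gripper_force: 1.6
```

>>> step_arm(
  targets="0 0 1 0; 0 0 2 0; 0 0 2 0; 0 0 2 0",
)

```text
t: 10.55
tcp_pos: [0.5586, 0.171, 0.045]
tool_rot: [0.165, 0.986, 0.0, -0.0]
force: [-1.7, 1.1, 5.2]
finger_gap: 0.003
gripper_force: 2.1
```

Contact at TCP z ≈ 0.048, and it yields at about 4–5 N, so it's the sprung hatch. I'll press on to the stop.

>>> step_arm(
  targets="0 0 1 0; 0 0 2 0; 0 0 3 0; 0 0 4 0; 0 0 4 0; 0 0 4 0",
)

```text
t: 11.15
tcp_pos: [0.5583, 0.1711, 0.0408]
tool_rot: [0.165, 0.986, -0.0, -0.001]
force: [-2.0, 1.8, 4.8]
finger_gap: -0.001
gripper_force: 2.2
```

```bash
python3 - <<'E'
from h import *
s=manip.sense(); print(s['tcp_pos'],s['force'],s['ft_torque'])
im=snap('scene','s8')
for r in range(218,246): print(r,''.join('o' if (p[0]>p[2]*1.9 and p[0]>45) else '@%#*+=-:. '[min(9,int(max(p))//16)] for p in im[r,290:335].astype(int)))
E
```

```text
[0.55827102 0.17108175 0.04080182] [-1.97165677  1.82530689  4.76103526] [ 0.33586977  0.53970116 -0.01523922]
218 ++++*#######%@@@@@@@@@@@@@@@@@@@@*-o::o::::-o
219 ++++++*######@@@@@@@@@@@@@@@@@@%*o::::::o::-o
220 ====ooooooooo%@@@@@@@@@@@@@@@@@o-o:ooo:::o::o
221 ooooooooooooo%@@@@@@@@@@@@@@@@@+::::o::oo:o:o
222 ooooooooooooo@@@@@@@@@@%@%@@@@@=::o:::oo:::o:
223 ooooooooooooo%@@@@@@@@@@@@%%%@@o::::o--::o:oo
224 ooooooooooooo#@@@@@@@@@%%%#%%@@#oo:::o-::-o::
225 oooooooooooooo%@@@@@@@@%%%%%%@@#o=:::o::-::-o
226 ooooooooooooo#%@@@@@@@@@@%#*#%%ooo=::ooo-o-oo
227 ooooooooooooo%@@@@@@@@@@@%#**##o***o:::o-oooo
228 ooooooooooooo%@@@@@@@@@@@#***##*+ooo=:o:o*o*o
229 ooooooooooooo%%@@@@@@@@@%##**##*+*ooooooooo**
230 oooooooooooo#%%%%@@@@@@@@##**##*ooo*oooooo*oo
231 oooooooooooo#%##%@@@@%%%%%#***##*oooooo*ooo*o
232 oooooooooooo####@@@@@#**#%#**#%%**ooooooooo*o
233 ooooooooooooo##%@%@@@%#%@%#**#%%%*o+o*ooooooo
234 ooooooooooooo*#%@@@@@@@@%%#*+*#%%#oooooooo*oo
235 ooooooooooooo##%@@@@@@@%%%*===*#%#*oooooooooo
236 oooooooooooooo#%%@%%@@@%%%#***#%%#*ooooo*oo::
237 ooooooooooooooooo#oo#%@%%%####%%%#*o*ooooooo:
238 ooooooooooooooooooooo#%%%%%%%#%%#**o**o+o+o::
239 ooooooooooooooooooooooo#########*+++ooo==-o:o
240 oooooooooooooooooooooooooo####**+==+*oo: .o::
241 oooooooooooooooooooooooooo##*+=====++oo:  .::
242 oooooooooooooooooooooooooo*+=========:     .o
243 oooooooooooooooooooooooooo#*========:       .
244 ooooooooooooooooooooooooooo*=======-. o.     
245 ooooooooooooooooooooooooooo#+=======:....
```

>>> step_arm(
  targets="0 0 1 0; 0 0 2 0; 0 0 2 0; 0 0 2 0",
)

```text
t: 11.6
tcp_pos: [0.5582, 0.1711, 0.0394]
tool_rot: [0.165, 0.986, 0.0, -0.0]
force: [-4.4, 2.7, 7.7]
finger_gap: 0.002
gripper_force: 4.2
```

>>> step_arm(
  targets="0 0 1 0; 0 0 1 0; 0 0 1 0",
)

```text
t: 11.9
tcp_pos: [0.5583, 0.1711, 0.0393]
tool_rot: [0.165, 0.986, 0.0, -0.0]
force: [-6.0, 1.5, 13.3]
finger_gap: -0.003
gripper_force: 6.8
```

Bottomed: force rose to 13 N with no further travel. Now I release by going up and back away from the hinge.

>>> step_arm(
  targets="0 0 -4 0; 0 0 -12 0; 0 0 -25 0; 5 0 -42 0; 15 0 -65 0; 30 0 -95 0; 50 0 -130 0; 70 0 -165 0; 85 0 -190 0; 90 0 -200 0; 90 0 -200 0; 90 0 -200 0",
)

```text
t: 13.1
tcp_pos: [0.4741, 0.1998, 0.2373]
tool_rot: [0.165, 0.986, -0.0, 0.0]
force: [0.1, -0.2, -1.3]
finger_gap: -0.003
gripper_force: 0.0
```

>>> step_arm(
  targets="0 0 0 0; 0 0 0 0; 0 0 0 0; 0 0 0 0; 0 0 0 0; 0 0 0 0; 0 0 0 0; 0 0 0 0; 0 0 0 0; 0 0 0 0; 0 0 0 0; 0 0 0 0",
)

```text
t: 14.3
tcp_pos: [0.4736, 0.2002, 0.238]
tool_rot: [0.165, 0.986, -0.0, 0.0]
force: [-0.0, 0.8, 1.2]
finger_gap: -0.0
gripper_force: 0.0
```

```bash
python3 - <<'E'
from h import *
s=manip.sense(); print(s['t'],s['tcp_pos'],s['force'])
a=snap('scene','s9'); b=snap('top','t9'); c0=cv2.imread('pics/s1.png')[:,:,::-1]
for q in('orange_mark','orange_hinge'):
    for r in manip.mark_of('scene',q)[:3]: print(q,r)
u=lambda i:cv2.resize(i,(400,300),interpolation=cv2.INTER_CUBIC)
cv2.imwrite('pics/c9.png',np.vstack([np.hstack([u(c0),u(a)]),np.hstack([u(b),u(a[170:290,235:395])])])[:,:,::-1])
E
```

```text
14.3 [0.47364114 0.20017551 0.23802487] [-0.04284018  0.80226328  1.19350912]
orange_mark {'position': [282.4, 221.4], 'p': 0.62}
orange_mark {'position': [247.3, 302.5], 'p': 0.56}
orange_hinge {'position': [212.6, 302.5], 'p': 0.86}
orange_hinge {'position': [273.7, 238.8], 'p': 0.66}
```

View pics/c9.png

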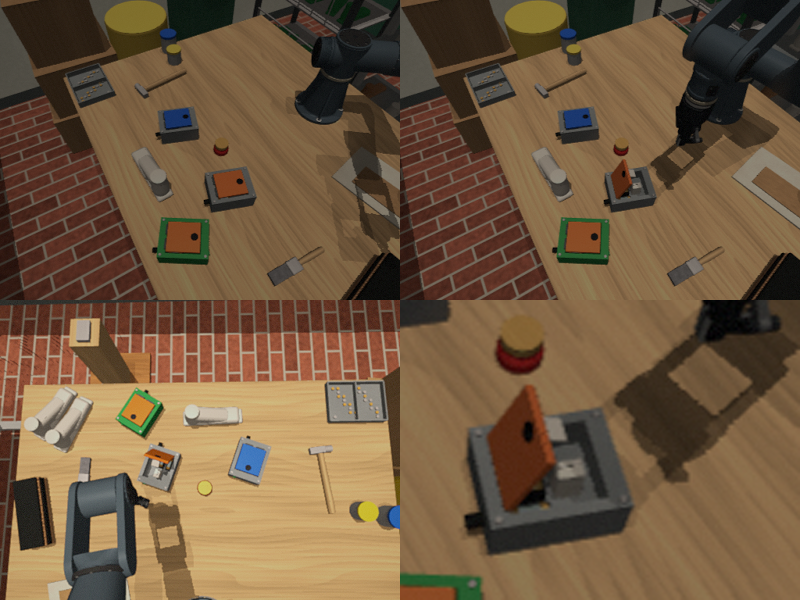

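The hatch stands open (scene ≈(282,221)). The blue hatch is shut, and the tin, last, hammer and green box are unmoved. I'll watch it for one more second, then hand in.

>>> step_arm(
  targets="0 0 0 0; 0 0 0 0; 0 0 0 0; 0 0 0 0; 0 0 0 0; 0 0 0 0; 0 0 0 0; 0 0 0 0; 0 0 0 0; 0 0 0 0; 0 0 0 0; 0 0 0 0",
)

```text
t: 15.7
tcp_pos: [0.4737, 0.2002, 0.238]
tool_rot: [0.165, 0.986, -0.0, 0.0]
force: [-0.4, -0.2, 0.4]
finger_gap: -0.002
gripper_force: 0.0
```

```bash
python3 - <<'E'
from h import *
a=snap('scene','s10').astype(int); b=cv2.imread('pics/s9.png')[:,:,::-1].astype(int)
d=(np.abs(a-b).max(2)>50)[205:275,255:335].sum(); print('changed px around hatch',d, manip.sense()['t'])
if d<15: print(manip.sign_off())
E
```

```text
changed px around hatch 0 15.75
the job is handed in; nothing more can be done
None
```

I pressed the orange hatch once at its dot until it bottomed; it sprang open and was still open when I handed the job in at 15.75 s, with the blue hatch shut and nothing else seen to move.

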